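# Close a flower press evenly, wing nuts in crisscross order

### The job

Close the square flower press by tightening its four wing nuts clockwise in two passes, always in crisscross order: after a nut comes the one diagonally opposite, then the other diagonal pair. In the first pass turn each nut only half-way, about an eighth of a turn; when all four are there, go round crisscross again and turn each until it stops, its wings then a quarter turn from the loose position. Leave the small round press and its wing nut, the jar and the two bottles as they stand.

Things in the scene. Friction and masses are not known exactly. Their poses are not given: they have to be found in the camera images.
- press: Square wooden flower press, fixed: 190 mm boards, the upper one's top at height 52 mm, four steel wing nuts on it in a 120 mm square. Origin: centre of its underside; z up; at yaw 0 (varies by 0.35 rad) x points away from the robot, y to its left. Each wing nut: 56 mm across the wings, 9 mm thick, flat upright ears at heights 66 to 90 mm joined by a web up to 82 mm, hub 18 mm in diameter below.
- nut_front_left (a joint): Wing nut front left (nearer the robot, on its left); vertical axis at x = -60, y = 60 mm in press. Value in rad, grows as it is tightened (clockwise from above): 0 loose, wings along the press's x; 0.79 half-way; 1.57 tight, a hard stop, wings along the press's y (wings' heading = press yaw minus value). Starts at 0 to 0.25, stays where left, takes about 0.1 N m.
- nut_back_right (a joint): Wing nut back right (diagonally opposite to front left); vertical axis at x = 60, y = -60 mm in press. Value in rad, grows as it is tightened (clockwise from above): 0 loose, wings along the press's x; 0.79 half-way; 1.57 tight, a hard stop, wings along the press's y (wings' heading = press yaw minus value). Starts at 0 to 0.25, stays where left, takes about 0.1 N m.
- nut_front_right (a joint): Wing nut front right (nearer the robot, on its right); vertical axis at x = -60, y = -60 mm in press. Value in rad, grows as it is tightened (clockwise from above): 0 loose, wings along the press's x; 0.79 half-way; 1.57 tight, a hard stop, wings along the press's y (wings' heading = press yaw minus value). Starts at 0 to 0.25, stays where left, takes about 0.1 N m.
- nut_back_left (a joint): Wing nut back left (diagonally opposite to front right); vertical axis at x = 60, y = 60 mm in press. Value in rad, grows as it is tightened (clockwise from above): 0 loose, wings along the press's x; 0.79 half-way; 1.57 tight, a hard stop, wings along the press's y (wings' heading = press yaw minus value). Starts at 0 to 0.25, stays where left, takes about 0.1 N m.
- small_press: Bystander: small round wooden press, 110 mm in diameter, with a single wing nut in the middle, 82 mm high in all, fixed to the table. Origin: centre of its underside. To be left alone.
- small_nut_ear (a point): One ear of the small round press's wing nut, 24 mm from the nut's axis, 70 mm above the table. Must not be turned.
- jar: Bystander: white plastic cream jar, 80 mm in diameter, 80 mm high, standing loose. Origin: centre of its underside, z up.
- pump_bottle: Bystander: green glass bottle with a white pump, 50 mm in diameter, 122 mm high, standing loose. Origin: centre of its underside, z up.
- dropper_bottle: Bystander: amber glass dropper bottle, 44 mm in diameter, 102 mm high, standing loose. Origin: centre of its underside, z up.

How it is judged:
By the outcome, as a careful person would: the job done as asked, in the order asked, and still so for the second after the job is handed in, with the robot touching nothing.
It also fails if it takes over 70 s, if anything falls off the work surface, if the arm or the gripper's body presses on something with over 40 N, if the wrist force passes 120 N, or if a joint passes its speed limit or range.

### The arm

A 6-joint arm with a two-finger parallel gripper is mounted at the origin on the work surface. World frame = base frame: x ahead of the robot, y to its left, z up, the work surface at z = 0. Lengths are in m, angles in rad, forces in N, time in s.
With the tool pointing down it reaches from about 0.35 to 0.85 m from the base axis. Payload 8.1 kg.
Tool frame: the origin (TCP) lies at the very end of the fingers, on their centre line; the grasp point (between the pads) lies robot.grip_point_offset behind it (robot.grip_point_offset is the distance from the TCP to the grasp point, in m); z points along the fingers, y is the line along which they close (so a half turn about z gives the same grasp; the last joint's range is limited). The gripper opens to 93 mm and grips with 3 to 60 N. Pads are 15 mm wide; open, the fingers measure 128 mm over their backs; the gripper's body (75 mm by 188 mm) begins 65 mm behind the grasp point.
Start: joints at [1.189, 0.13, 1.488, -0, 1.523, -0.085], TCP at [0.175, 0.574, 0.219] pointing down, gripper open.
Joint ranges: [-2.96, 2.96], [-0.89, 2.26], [0.02, 2.5], [-1.34, 4.48], [0, 2.73], [-2.66, 2.66]. Speed limits (rad/s): [2.39, 2.39, 2.79, 3.14, 3.14, 3.14].

### API

Orientations are given as a rotation vector (axis times angle).
In Python, from plant import robot, eyes gives the robot as it stands. The module is installed in compiled form; this text tells all that it offers.
- The arm moves only by the tool apply_moves, never from a script. Its argument "steps" is one flat list of numbers, 7 for each row, row after row: the shift along the tool's x, y, z in units of 30 mm (1.0 is 30 mm), then the turn, a rotation vector about the tool's x, y, z in units of 6 degrees (1.0 is 6 degrees), then the opening in per cent of the stroke, from 0 (shut) to 100 (fully open). In form: [dx, dy, dz, ax, ay, az, fingers, dx, dy, dz, ax, ay, az, fingers, ...]. A call has 1 to 12 rows; each row shifts and turns the commanded pose from where the row before left it, along the tool's axes as they then stand; what a row does not reach is not made up. A row lasts 1/12 s, in which the tool goes at most 41.7 mm and 7.16 degrees, less where a joint would pass 70% of its speed; a pose out of reach is approached as far as the arm can. A call is refused whole if a number of a shift passes 1 or a number of a turn 1, either way. A call with a gripper value outside its range is refused whole. The fingers move at their own pace and stop on an object; "grip_force" is the grip in N (left out, the last holds). Time passes only in rows, so rows that do not move let the fingers close. It gives the time, the measured TCP pose, the force, the opening and the grip force at its end, in the units of the state.
- robot.read_state(): the state, without advancing time (a new reading comes with each control period).
- eyes.read_camera(name): name is "scene" or "top"; returns the picture (400x640x3 uint8, red, green, blue); there is no depth.
- eyes.calibration(name): a dict with "K" (3x3 intrinsics, pixels), "R" (3x3) and "t" (3): a world point X has camera coordinates R X + t. Camera axes: x right, y down, z forward; pixel columns grow to the right and rows downward; lengths in m; the calibration is good to about 2 mm. A picture is of the moment at which its call begins. calibration takes no time and is no camera call.
- robot.close_job(): hands the job in; it is judged then, once.
Trained networks look in the newest picture that a camera, given by its name, has taken for a name from the list of things; names that differ only in an ending like _2 or _b are one class to them, and where a whole thing is asked for, a point or a joint stands for the part that bears it (a point fixed in the world has none). Each returns a list of dicts, best first, with "conf" (0 to 1); they miss things now and then, are a little off and sometimes report something else, mostly with a low value. They report only what shows in the picture. A call takes as long as a camera call.
- eyes.search_frame(camera, thing): "rect" ([left, top, width, height] in pixels, round what is visible of it).
- eyes.place_of(camera, thing): "xy" ([column, row] in pixels: a listed point, or the origin of a listed thing).
The state is a dict: "t": time; "q": joint angles; "dq": joint speeds; "joint_torque": joint torques, N m; "tool_pos": TCP position; "orientation": TCP orientation; "force": force on the tool from outside, world axes, zero at the start; "wrist_torque": the same for the moment, N m; "opening": finger opening in m; "gripper_force": force on a finger pad.
Only numpy, scipy, OpenCV 4.12 (cv2) and the standard library are available. Lean on these libraries where they do the work, as an engineer would, in place of code of your own. Each camera call takes 0.05 s, during which the arm holds its last target. There are 200 camera calls.

## Working session

There is one attempt and no reset: what is moved stays moved. The work goes in short steps, Python scripts to look and compute and a tool call to move; the robot and the scene stay as the last step left them, time stands still between calls to the robot, and variables do not carry over. Pictures are saved under pics/ and viewed, at most 10 in all, crops included, and the job is handed in when it is done.

Besides the shell and the picture viewer there is one more tool, called after "Call:" in YAML: its name, and indented under it one key for each argument. apply_moves: Moves the arm, as the interface text tells. Its arguments: {"type":"object","properties":{"steps":{"type":"array"},"grip_force":{"type":"number"}},"required":["steps"]}

```bash
mkdir -p pics
python3 - <<'E'
from plant import robot, eyes
import cv2
s=robot.read_state()
print(s, robot.grip_point_offset)
for c in ("top","scene"):
    im=eyes.read_camera(c); cv2.imwrite(f"pics/{c}0.png",im[:,:,::-1])
    k=eyes.calibration(c); print(c,k)
    for n in ("press","nut_front_left","nut_back_right","nut_front_right","nut_back_left","small_press","small_nut_ear","jar","pump_bottle","dropper_bottle"):
        print(n,[(d["conf"],d["xy"]) for d in eyes.place_of(c,n)][:4])
E
```

```text
{'t': 0.0, 'q': array([ 1.18859177e+00,  1.31162250e-01,  1.48928055e+00,  3.64718752e-06,
        1.52299312e+00, -8.53973243e-02]), 'dq': array([ 1.98683392e-03, -5.89322197e-05, -4.32883565e-04,  1.64701961e-03,
        5.74606347e-04, -6.22648685e-04]), 'joint_torque': array([ 8.32950154e-04, -5.59853053e+01, -4.91756701e+01,  7.68133882e-02,
        3.58642673e-02, -1.49918142e-04]), 'tool_pos': array([0.17524333, 0.57324117, 0.2175861 ]), 'orientation': array([-4.64450697e-01, -3.10663431e+00,  2.81490531e-03]), 'force': array([ 0.64914159, -0.54897758,  0.1696241 ]), 'wrist_torque': array([-0.00383575, -0.08460574,  0.00790831]), 'gripper_force': 0.0, 'opening': 0.09316673187880199} 0.0188
top {'K': array([[373.8716041 ,   0.        , 317.73571357],
       [  0.        , 373.8716041 , 201.38063058],
       [  0.        ,   0.        ,   1.        ]]), 'R': array([[ 0.09909859, -0.9950739 ,  0.00272219],
       [-0.97500826, -0.0976462 , -0.19955979],
       [ 0.19884255,  0.01712194, -0.97988187]]), 't': array([-0.0326844 ,  0.53761934,  0.78631351])}
press [(0.83, [300.1, 192.1])]Traceback (most recent call last):
  File "<stdin>", line 9, in <module>
ValueError: it knows: dropper_bottle, jar, press, pump_bottle, small_nut_ear, small_press
```

View pics/top0.png

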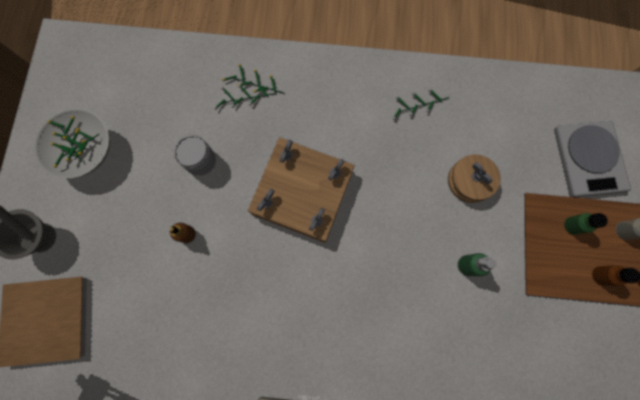

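The top view shows the press at about (302,190), with nuts at about (288,152), (337,170), (267,200) and (318,218). The jar is at (195,155), the dropper bottle at (182,232), the round press at (475,178) and the pump bottle at (477,264).

Run:
```python
from plant import robot, eyes
import cv2,numpy as np
im=eyes.read_camera("scene"); cv2.imwrite("pics/scene0.png",im[:,:,::-1]); print(eyes.calibration("scene"))
for c in ("top","scene"):
    for n in ("press","small_press","small_nut_ear","jar","pump_bottle","dropper_bottle"):
        print(c,n,[(d["conf"],d["xy"]) for d in eyes.place_of(c,n)][:3])
a=cv2.imread("pics/top0.png")[130:250,240:365]
cv2.imwrite("pics/crop0.png",cv2.resize(np.clip(a*1.5,0,255).astype('uint8'),None,fx=5,fy=4.8,interpolation=cv2.INTER_CUBIC))
```

```text
{'K': array([[380.96518803,   0.        , 324.46138114],
       [  0.        , 380.96518803, 201.88257273],
       [  0.        ,   0.        ,   1.        ]]), 'R': array([[-0.72873534,  0.68458533, -0.01696268],
       [ 0.54244524,  0.56195533, -0.62446726],
       [-0.41796886, -0.46427268, -0.78086677]]), 't': array([ 0.40058984, -0.24888789,  1.29949181])}
top press [(0.83, [300.1, 192.1])]
top small_press [(0.65, [472.3, 180.6])]
top small_nut_ear [(0.78, [490.1, 183.1])]
top jar [(0.61, [199.0, 158.9])]
top pump_bottle [(0.63, [467.7, 265.2])]
top dropper_bottle [(0.56, [186.0, 235.4])]
scene press [(0.81, [331.2, 236.1]), (0.39, [226.9, 154.6])]
scene small_press [(0.79, [229.3, 168.2])]
scene small_nut_ear [(0.45, [225.4, 151.5]), (0.35, [230.3, 171.8])]
scene jar [(0.89, [395.2, 318.1])]
scene pump_bottle [(0.64, [282.0, 140.9])]
scene dropper_bottle [(0.61, [439.1, 266.9])]
```

View pics/scene0.png

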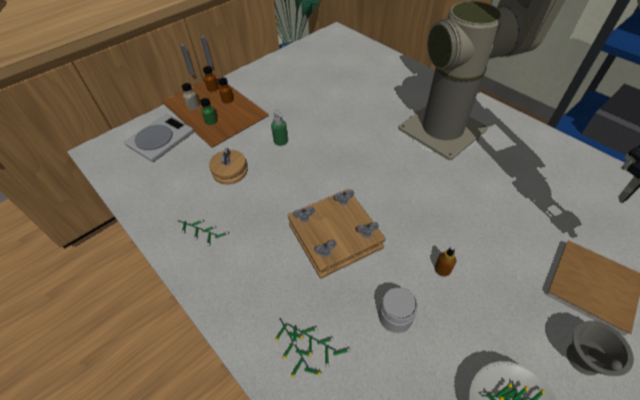

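View pics/crop0.png

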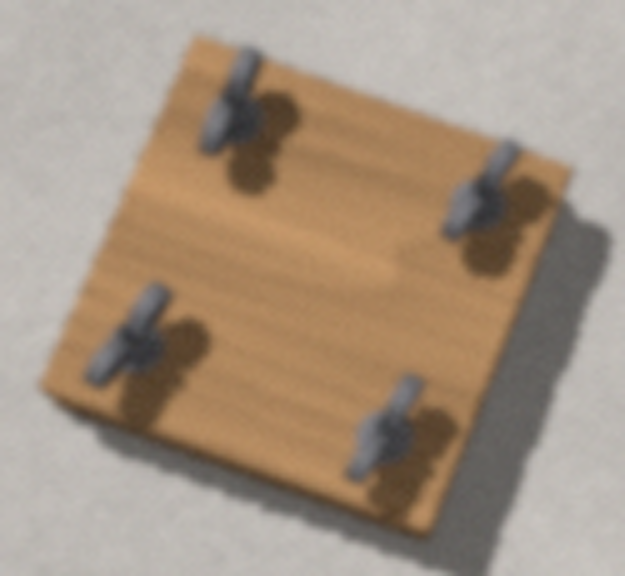

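The scene view shows the press at (335,232), with free space around it. The crop gives board corners and ear ends, and I'll fit the pose to those.

```bash
cat > h.py <<'E'
import numpy as np, json
from scipy.spatial.transform import Rotation as Rot
from plant import robot, eyes
C={'FL':(-.06,.06),'BR':(.06,-.06),'FR':(-.06,-.06),'BL':(.06,.06)}
def proj(X,c):
    k=eyes.calibration(c); p=np.atleast_2d(X)@k['R'].T+k['t']; p=p@k['K'].T
    return p[:,:2]/p[:,2:]
def ray(uv,c,z):
    k=eyes.calibration(c); d=k['R'].T@np.linalg.solve(k['K'],[*uv,1]); o=-k['R'].T@k['t']
    return o+d*(z-o[2])/d[2]
def w(P,xy,z):
    c,s=np.cos(P[2]),np.sin(P[2]); return [P[0]+c*xy[0]-s*xy[1],P[1]+s*xy[0]+c*xy[1],z]
def go(nut,val,z):
    """shift in tool axes [units], tilt/turn [units], from present pose to grasp pose over nut with wing value val"""
    P=json.load(open('pose.json')); s=robot.read_state(); R=Rot.from_rotvec(s['orientation'])
    h=P[2]-val+np.pi/2; y=np.array([np.cos(h),np.sin(h),0]); zz=np.array([0,0,-1.])
    G=Rot.from_matrix(np.c_[np.cross(y,zz),y,zz])
    d=np.array(w(P,C[nut],z))-s['tool_pos']
    print(nut,'shift',np.round(R.inv().apply(d)/.03,2),'shift in target axes',np.round(G.inv().apply(d)/.03,2),'turn',np.round(np.degrees((R.inv()*G).as_rotvec())/6,2),'t',s['t'])
E
python3 - <<'E'
from h import *
from scipy.optimize import least_squares
f=lambda a:(np.array(a,float)+.5)/[5,4.8]-.5+[240,130]
cor=f([(197,35),(573,170),(430,537),(42,385)]); cx=[(.095,.095),(.095,-.095),(-.095,-.095),(-.095,.095)]
ears={'BL':[(250,52),(207,148)],'BR':[(512,147),(452,233)],'FL':[(155,290),(95,380)],'FR':[(412,380),(355,475)]}
def res(p):
    P=p[:3]; r=[proj([w(P,c,.052) for c in cx],'top')-cor]
    for i,n in enumerate(C):
        a=P[2]-p[3+i]; c=np.array(w(P,C[n],.082)); d=.027*np.array([np.cos(a),np.sin(a),0])
        r.append(proj([c+d,c-d],'top')-f(ears[n]))
    return np.ravel(np.vstack(r))
x0=ray((300,192),'top',0.05)
s=least_squares(res,[x0[0],x0[1],-.3,.1,.1,.1,.1])
print(list(C),s.x.round(4)); print(s.fun.reshape(-1,2).round(1).tolist())
json.dump(s.x.tolist(),open('pose.json','w'))
print('scene press', [ (round(float(a),1),round(float(b),1)) for a,b in proj([w(s.x,c,.052) for c in cx]+[[s.x[0],s.x[1],0]],'scene')])
for n,z in(("small_press",0),("jar",0),("pump_bottle",0),("dropper_bottle",0)):
    for c,uv in zip(("top","scene"),{"small_press":((472.3,180.6),(229.3,168.2)),"jar":((199,158.9),(395.2,318.1)),"pump_bottle":((467.7,265.2),(282,140.9)),"dropper_bottle":((186,235.4),(439.1,266.9))}[n]): print(n,ray(uv,c,z).round(3))
go('FL',s.x[3],.12)
E
```

```text
['FL', 'BR', 'FR', 'BL'] [ 0.5676  0.0613 -0.2703  0.1656  0.2068  0.1471  0.0013]
[[-0.4, -0.8], [0.8, -0.7], [-0.2, -0.1], [-1.7, 0.9], [0.9, -1.1], [-0.3, 1.0], [0.5, -1.0], [-0.6, 0.7], [0.6, -0.5], [-0.5, 1.3], [0.7, -0.8], [0.2, 0.6]]
scene press [(319.5, 269.2), (287.0, 213.5), (348.6, 187.8), (386.1, 237.6), (335.1, 236.3)]
small_press [ 0.638 -0.346  0.   ]
small_press [ 0.629 -0.353  0.   ]
jar [0.626 0.322 0.   ]
jar [0.625 0.322 0.   ]
pump_bottle [ 0.434 -0.339  0.   ]
pump_bottle [ 0.43  -0.335  0.   ]
dropper_bottle [0.437 0.322 0.   ]
dropper_bottle [0.442 0.311 0.   ]
FL shift [-15.44 -10.57   3.29] shift in target axes [-16.76  -8.33   3.29] turn [ 0.   -0.    1.33] t 0.75
```

Run:
```python
import cv2,numpy as np
a=cv2.imread("pics/scene0.png")[180:280,280:395]
cv2.imwrite("pics/crop1.png",cv2.resize(np.clip(a*1.3,0,255).astype('uint8'),None,fx=6,fy=6,interpolation=cv2.INTER_CUBIC))
```

```text
(no output)
```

View pics/crop1.png

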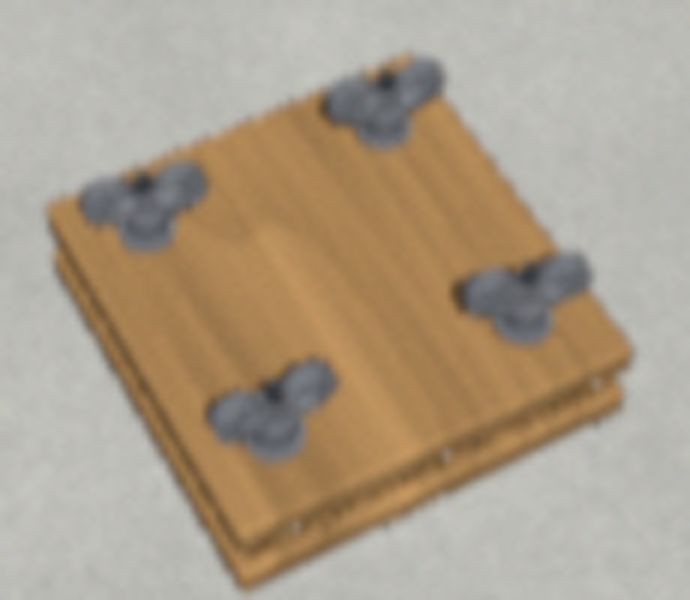

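The scene crop shows the board corners and all four nuts with their round ears. I'll refine with both views.

```bash
cat > fit.py <<'E'
from h import *
from scipy.optimize import least_squares
f=lambda a:(np.array(a,float)+.5)/[5,4.8]-.5+[240,130]
g=lambda a:(np.array(a,float)+.5)/6-.5+[280,180]
cx=[(.095,.095),(.095,-.095),(-.095,-.095),(-.095,.095)]
cor=f([(197,35),(573,170),(430,537),(42,385)]); cor2=g([(245,545),(48,207),(408,52),(633,352)])
ears={'BL':[(250,52),(207,148)],'BR':[(512,147),(452,233)],'FL':[(155,290),(95,380)],'FR':[(412,380),(355,475)]}
e2={'BR':[(102,201),(185,185)],'BL':[(234,413),(309,381)],'FR':[(350,105),(418,82)],'FL':[(487,297),(561,274)]}
def res(p):
    P=p[:3]; B=[w(P,c,.052) for c in cx]; o=p[7:].reshape(2,2)
    r=[proj(B,'top')-cor+o[0],proj(B,'scene')-cor2+o[1],o/1.0]
    for i,n in enumerate(C):
        a=P[2]-p[3+i]; c=np.array(w(P,C[n],.08)); d=np.array([np.cos(a),np.sin(a),0])
        r.append(proj([c+.026*d,c-.026*d],'top')-f(ears[n])+o[0]); r.append(proj([c+.016*d-[0,0,.002],c-.016*d-[0,0,.002]],'scene')-g(e2[n])+o[1])
    return np.ravel(np.vstack(r))
s=least_squares(res,[.567,.061,-.27,.1,.1,.1,.1,0,0,0,0],loss='soft_l1')
print(list(C),s.x.round(4)); print(s.fun.reshape(-1,2).round(1).tolist())
json.dump(s.x.tolist(),open('pose.json','w'))
go('FL',s.x[3],.12)
E
python3 fit.py
```

```text
['FL', 'BR', 'FR', 'BL'] [ 0.5682  0.061  -0.2698  0.1642  0.2178  0.1362  0.015  -0.2193  0.1488
 -0.2134  0.0512]
[[-0.5, -0.9], [0.7, -0.8], [-0.2, -0.2], [-1.8, 0.8], [-1.4, -1.0], [-1.0, -0.4], [0.5, -0.3], [0.5, -0.5], [-0.2, 0.1], [-0.2, 0.1], [0.7, -0.7], [0.0, 0.7], [0.6, -0.1], [0.1, 0.4], [0.3, -0.5], [-0.5, 0.4], [0.8, 0.3], [-1.0, 0.2], [0.2, -0.1], [-0.1, 1.0], [0.2, -0.5], [-0.1, 0.1], [0.7, -0.2], [0.2, 0.3], [0.5, 0.9], [-0.2, 1.0]]
FL shift [-15.46 -10.57   3.29] shift in target axes [-16.77  -8.36   3.29] turn [ 0.   -0.    1.31] t 0.75
```

Call:
apply_moves:
  steps: [-1,-0.68,0,0,0,0,40,-1,-0.68,0,0,0,0,40,-1,-0.68,0,0,0,0,40,-1,-0.68,0,0,0,0,40,-1,-0.68,0,0,0,0,40,-1,-0.68,0,0,0,0,40,-1,-0.68,0,0,0,0,40,-1,-0.68,0,0,0,0,40,-1,-0.68,0,0,0,0,40,-1,-0.68,0,0,0,0,40,-1,-0.68,0,0,0,0,40,-1,-0.68,0,0,0,0,40]
  grip_force: 30

```text
t: 1.75
tool_pos: [0.449, 0.2328, 0.2189]
orientation: [0.464, 3.107, 0.001]
force: [0.2, 0.1, -0.2]
opening: 0.0372
gripper_force: 0.0
```

Call:
apply_moves:
  steps: [-1,-0.68,0,0,0,0,40,-1,-0.68,0,0,0,0,40,-1,-0.68,0,0,0,0,40,-0.46,-0.37,0,0,0,0.31,40,0,0,0.5,0,0,1,40,0,0,0.8,0,0,0,40,0,0,1,0,0,0,40,0,0,0,0,0,0,40]

```text
t: 2.42
tool_pos: [0.5227, 0.134, 0.1435]
orientation: [-0.676, -3.06, 0.005]
force: [-1.3, -0.3, -0.7]
opening: 0.0372
gripper_force: 0.0
```

Run:
```python
from h import *
p=json.load(open('pose.json')); go('FL',p[3],.069); print(robot.read_state()['opening'])
import cv2
im=eyes.read_camera('top')[120:260,230:370]; im2=eyes.read_camera('scene')[150:290,270:410]
cv2.imwrite('pics/a1.png',cv2.resize(np.hstack([im,im2])[:,:,::-1],None,fx=2.8,fy=2.8,interpolation=cv2.INTER_CUBIC))
```

```text
FL shift [-0.12  0.09  2.48] shift in target axes [-0.1   0.08  2.48] turn [-0.05 -0.07 -0.01] t 2.4167
0.03716030131393781
```

View pics/a1.png

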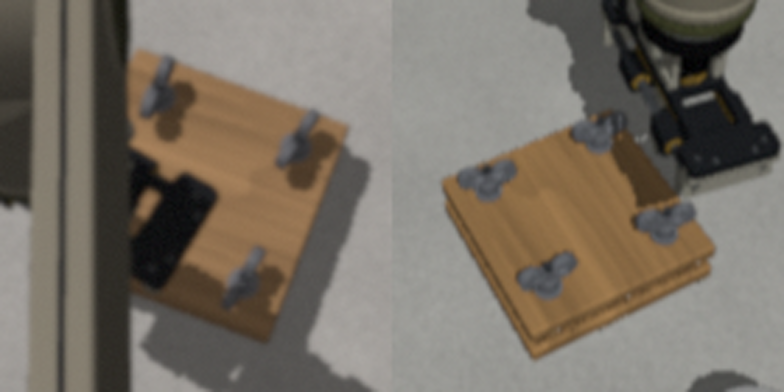

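The gripper hangs above the front left nut (scene crop right half, about (690,140)), and the other three nuts look untouched. Descending and closing next.

Call:
apply_moves:
  steps: [-0.05,0.04,0.8,0,0,0,40,0,0,0.8,0,0,0,40,0,0,0.4,0,0,0,40,0,0,0.4,0,0,0,40,0,0,0,0,0,0,40,0,0,0,0,0,0,40]

```text
t: 3.02
tool_pos: [0.5283, 0.1355, 0.0783]
orientation: [0.676, 3.068, 0.0]
force: [0.7, 0.4, 0.2]
opening: 0.0373
gripper_force: 0.0
```

Run:
```python
from h import *
p=json.load(open('pose.json')); go('FL',p[3],.069); print(robot.read_state()['force'],robot.read_state()['tool_pos'])
```

```text
FL shift [ 0.05 -0.05  0.31] shift in target axes [ 0.05 -0.05  0.31] turn [0. 0. 0.] t 3.0167
[0.67144638 0.43239018 0.16004702] [0.52832904 0.13546252 0.07832105]
```

Call:
apply_moves:
  steps: [0.05,-0.05,0.3,0,0,0,40,0,0,0,0,0,0,40,0,0,0,0,0,0,0,0,0,0,0,0,0,0,0,0,0,0,0,0,0,0,0,0,0,0,0,0]

```text
t: 3.52
tool_pos: [0.5264, 0.1347, 0.0691]
orientation: [0.676, 3.067, 0.0]
force: [0.6, 0.4, 0.5]
opening: 0.015
gripper_force: 0.0
```

Run:
```python
from h import *
p=json.load(open('pose.json')); go('FL',p[3],.069); s=robot.read_state(); print(s['force'],s['tool_pos'],s['opening'],s['gripper_force'],s['wrist_torque'])
```

```text
FL shift [0. 0. 0.] shift in target axes [0. 0. 0.] turn [0.   0.01 0.  ] t 3.5167
[0.55560923 0.36744818 0.52180768] [0.52639944 0.13466868 0.06905223] 0.015009832159977745 0.0 [-0.00346972 -0.03499844  0.02009568]
```

Call:
apply_moves:
  steps: [0,0,0,0,0,0,0,0,0,0,0,0,0,0,0,0,0,0,0,0,0,0,0,0,0,0,0,0]

```text
t: 3.85
tool_pos: [0.5265, 0.1349, 0.069]
orientation: [0.676, 3.067, 0.001]
force: [0.8, 1.8, 0.8]
opening: 0.0087
gripper_force: 30.0
```

Run:
```python
from h import *
p=json.load(open('pose.json')); go('FL',p[3],.069); s=robot.read_state(); print(s['force'],s['tool_pos'],s['opening'],s['gripper_force'],s['wrist_torque'])
```

```text
FL shift [ 0. -0. -0.] shift in target axes [ 0. -0. -0.] turn [ 0.01  0.   -0.  ] t 3.85
[0.79683672 1.79327056 0.8118976 ] [0.52645161 0.13485463 0.06897649] 0.008710996351114494 29.99958326912747 [ 0.3482194  -0.15203317 -0.06792491]
```

Call:
apply_moves:
  steps: [0,0,0,0,0,0.75,0,0,0,0,0,0,0.75,0,0,0,0,0,0,0.75,0,0,0,0,0,0,0.75,0,0,0,0,0,0,0.75,0,0,0,0,0,0,0.75,0,0,0,0,0,0,0.75,0,0,0,0,0,0,0.7,0,0,0,0,0,0,0,0,0,0,0,0,0,0,0]

```text
t: 4.68
tool_pos: [0.5266, 0.135, 0.0689]
orientation: [1.581, 2.714, 0.002]
force: [2.9, 4.2, 0.7]
opening: 0.0088
gripper_force: 30.0
```

```bash
cat > st.py <<'E'
from h import *
import sys
a=sys.argv[1:]; P=json.load(open('pose.json'))
s=robot.read_state(); print(s['force'].round(1),s['tool_pos'].round(4),round(s['opening'],4),round(s['gripper_force'],1),s['wrist_torque'].round(2))
y=Rot.from_rotvec(s['orientation']).apply([0,1,0]); print('value',round(P[2]+np.pi/2-np.arctan2(y[1],y[0]),3))
for i in range(0,len(a),3): go(a[i],float(a[i+1]),float(a[i+2]))
E
python3 st.py FL .785 .069
```

```text
[2.9 4.2 0.7] [0.5266 0.135  0.0689] 0.0088 30.0 [ 0.56 -0.42 -0.05]
value 0.785
FL shift [-0.   -0.01 -0.  ] shift in target axes [-0.   -0.01 -0.  ] turn [ 0.01 -0.    0.  ] t 4.6833
```

Call:
apply_moves:
  steps: [0,0,0,0,0,0,40,0,0,0,0,0,0,40,0,0,0,0,0,0,40,0,0,0,0,0,0,40,0,0,-0.5,0,0,0,40,0,0,-1,0,0,0,40,0,0,0,0,0,0,40,0,0,0,0,0,0,40]

```text
t: 5.35
tool_pos: [0.5277, 0.1347, 0.1157]
orientation: [1.582, 2.71, 0.004]
force: [-0.5, 0.5, 0.3]
opening: 0.0371
gripper_force: 0.0
```

```bash
python3 st.py BR .2178 .115
```

```text
[-0.5  0.5  0.3] [0.5277 0.1347 0.1157] 0.0371 0.0 [-0.03  0.03  0.02]
value 0.787
BR shift [-5.63 -0.03  0.03] shift in target axes [-4.73 -3.06  0.02] turn [ 0.03  0.02 -5.44] t 5.35
```

Call:
apply_moves:
  steps: [-0.93,0,0,0,0,0,40,-0.94,0,0,0,0,0,40,-0.94,0,0,0,0,0,40,-0.94,0,0,0,0,0,40,-0.94,0,0,0,0,0,40,-0.94,-0.03,0,0,0,0,40,0,0,0,0,0,-0.9,40,0,0,0,0,0,-0.9,40,0,0,0,0,0,-0.9,40,0,0,0,0,0,-0.9,40,0,0,0,0,0,-0.9,40,0,0,0,0,0,-0.94,40]

```text
t: 6.35
tool_pos: [0.6073, -0.013, 0.1119]
orientation: [-0.75, -3.048, 0.001]
force: [0.9, 0.5, 0.2]
opening: 0.0375
gripper_force: 0.0
```

Call:
apply_moves:
  steps: [0,0,0,0,0,0,40,0,0,0,0,0,0,40]

```text
t: 6.52
tool_pos: [0.6076, -0.0129, 0.1124]
orientation: [-0.762, -3.046, 0.001]
force: [-0.1, -0.4, -0.0]
opening: 0.037
gripper_force: 0.0
```

```bash
python3 st.py BR .2178 .069
```

```text
[-0.1 -0.4 -0. ] [ 0.6076 -0.0129  0.1124] 0.037 0.0 [-0.04  0.   -0.01]
value 0.22
BR shift [-0.07  0.04  1.45] shift in target axes [-0.07  0.04  1.45] turn [-0.01 -0.02 -0.03] t 6.5167
```

Call:
apply_moves:
  steps: [-0.07,0.04,0.45,0,0,-0.03,40,0,0,0.5,0,0,0,40,0,0,0.5,0,0,0,40,0,0,0,0,0,0,40,0,0,0,0,0,0,0,0,0,0,0,0,0,0,0,0,0,0,0,0,0,0,0,0,0,0,0,0,0,0,0,0,0,0,0,0,0,0,0,0,0,0,0,0,0,0,0,0,0]

```text
t: 7.43
tool_pos: [0.6114, -0.013, 0.0711]
orientation: [0.753, 3.048, 0.0]
force: [0.2, -0.2, 4.1]
opening: 0.0089
gripper_force: 30.0
```

```bash
python3 st.py BR .785 .069
```

```text
[ 0.2 -0.2  4.1] [ 0.6114 -0.013   0.0711] 0.0089 30.0 [-0.17  0.13 -0.12]
value 0.215
BR shift [ 0.04 -0.02  0.07] shift in target axes [ 0.03 -0.04  0.07] turn [0.01 0.01 5.45] t 7.4333
```

Call:
apply_moves:
  steps: [0,0,0,0,0,0.78,0,0,0,0,0,0,0.78,0,0,0,0,0,0,0.78,0,0,0,0,0,0,0.78,0,0,0,0,0,0,0.78,0,0,0,0,0,0,0.78,0,0,0,0,0,0,0.77,0,0,0,0,0,0,0,0,0,0,0,0,0,0,0]

```text
t: 8.18
tool_pos: [0.6112, -0.0133, 0.0711]
orientation: [1.582, 2.713, -0.0]
force: [-2.4, -1.1, 4.4]
opening: 0.0085
gripper_force: 30.0
```

```bash
python3 st.py BR .785 .069
```

```text
[-2.4 -1.1  4.4] [ 0.6112 -0.0133  0.0711] 0.0085 30.0 [-0.42  0.4  -0.04]
value 0.786
BR shift [ 0.03 -0.03  0.07] shift in target axes [ 0.03 -0.03  0.07] turn [ 0.01  0.01 -0.01] t 8.1833
```

Call:
apply_moves:
  steps: [0,0,0,0,0,0,40,0,0,0,0,0,0,40,0,0,0,0,0,0,40,0,0,0,0,0,0,40,0,0,-0.5,0,0,0,40,0,0,-1,0,0,0,40,0,0,0,0,0,0,40]

```text
t: 8.77
tool_pos: [0.6137, -0.013, 0.1206]
orientation: [1.578, 2.709, 0.005]
force: [2.3, -0.2, 0.9]
opening: 0.037
gripper_force: 0.0
```

```bash
python3 st.py FR .1362 .115
```

```text
[ 2.3 -0.2  0.9] [ 0.6137 -0.013   0.1206] 0.037 0.0 [-0.07  0.03 -0.01]
value 0.785
FR shift [ 2.89 -2.93  0.16] shift in target axes [ 4.08 -0.58  0.19] turn [ 0.04  0.05 -6.2 ] t 8.7667
```

Call:
apply_moves:
  steps: [0.72,-0.73,0,0,0,0,40,0.72,-0.73,0,0,0,0,40,0.72,-0.73,0,0,0,0,40,0.73,-0.74,0,0,0,0,40,0,0,0,0,0,-0.88,40,0,0,0,0,0,-0.88,40,0,0,0,0,0,-0.88,40,0,0,0,0,0,-0.88,40,0,0,0,0,0,-0.88,40,0,0,0,0,0,-0.9,40,0,0,0,0,0,-0.9,40,0,0,0,0,0,0,40]

```text
t: 9.77
tool_pos: [0.4916, 0.0193, 0.1152]
orientation: [0.626, 3.078, 0.0]
force: [0.4, -0.4, -0.6]
opening: 0.0369
gripper_force: 0.0
```

Call:
apply_moves:
  steps: [0,0,0,0,0,0,40]

```text
t: 9.85
tool_pos: [0.4916, 0.0193, 0.1152]
orientation: [0.637, 3.076, 0.0]
force: [-0.1, -0.3, 0.4]
opening: 0.0372
gripper_force: 0.0
```

```bash
python3 st.py FR .1362 .069
```

```text
[-0.1 -0.3  0.4] [0.4916 0.0193 0.1152] 0.0372 0.0 [0.03 0.   0.  ]
value 0.139
FR shift [-0.09  0.03  1.54] shift in target axes [-0.09  0.03  1.54] turn [ 0.    0.   -0.02] t 9.85
```

Call:
apply_moves:
  steps: [-0.09,0.03,0.5,0,0,-0.02,40,0,0,0.5,0,0,0,40,0,0,0.52,0,0,0,40,0,0,0,0,0,0,40,0,0,0,0,0,0,0,0,0,0,0,0,0,0,0,0,0,0,0,0,0,0,0,0,0,0,0,0,0,0,0,0,0,0,0,0,0,0,0,0,0,0,0,0,0,0,0,0,0]

```text
t: 10.77
tool_pos: [0.4951, 0.019, 0.0705]
orientation: [0.63, 3.076, 0.0]
force: [-0.0, 0.4, 4.7]
opening: 0.009
gripper_force: 30.0
```

```bash
python3 st.py FR .785 .069
```

```text
[-0.   0.4  4.7] [0.4951 0.019  0.0705] 0.009 30.0 [ 0.09  0.09 -0.06]
value 0.134
FR shift [ 0.02 -0.    0.05] shift in target axes [ 0.02 -0.02  0.05] turn [0.01 0.01 6.22] t 10.7667
```

Call:
apply_moves:
  steps: [0,0,0,0,0,0.78,0,0,0,0,0,0,0.78,0,0,0,0,0,0,0.78,0,0,0,0,0,0,0.78,0,0,0,0,0,0,0.78,0,0,0,0,0,0,0.78,0,0,0,0,0,0,0.78,0,0,0,0,0,0,0.76,0,0,0,0,0,0,0,0,0,0,0,0,0,0,0]

```text
t: 11.6
tool_pos: [0.4951, 0.019, 0.0705]
orientation: [1.582, 2.713, 0.001]
force: [0.2, 0.2, 5.8]
opening: 0.0085
gripper_force: 30.0
```

```bash
python3 st.py FR .785 .069
```

```text
[0.2 0.2 5.8] [0.4951 0.019  0.0705] 0.0085 30.0 [-0.    0.1  -0.08]
value 0.786
FR shift [ 0.02 -0.02  0.05] shift in target axes [ 0.02 -0.02  0.05] turn [ 0.01  0.01 -0.01] t 11.6
```

Call:
apply_moves:
  steps: [0,0,0,0,0,0,40,0,0,0,0,0,0,40,0,0,0,0,0,0,40,0,0,0,0,0,0,40,0,0,-0.5,0,0,0,40,0,0,-1,0,0,0,40,0,0,0,0,0,0,40]

```text
t: 12.18
tool_pos: [0.4971, 0.0188, 0.1194]
orientation: [1.578, 2.71, 0.004]
force: [1.6, 0.0, 1.2]
opening: 0.0371
gripper_force: 0.0
```

```bash
python3 st.py BL .015 .115
```

```text
[1.6 0.  1.2] [0.4971 0.0188 0.1194] 0.0371 0.0 [-0.06 -0.02  0.06]
value 0.785
BL shift [0.05 5.58 0.18] shift in target axes [-3.85  4.04  0.15] turn [ 0.03  0.05 -7.35] t 12.1833
```

Call:
apply_moves:
  steps: [0,0.93,0,0,0,0,40,0,0.93,0,0,0,0,40,0,0.93,0,0,0,0,40,0,0.93,0,0,0,0,40,0,0.93,0,0,0,0,40,0,0.93,0,0,0,0,40,0,0,0,0,0,-0.92,40,0,0,0,0,0,-0.92,40,0,0,0,0,0,-0.92,40,0,0,0,0,0,-0.92,40,0,0,0,0,0,-0.92,40,0,0,0,0,0,-0.92,40]

```text
t: 13.18
tool_pos: [0.6398, 0.1016, 0.1139]
orientation: [-0.735, -3.054, 0.0]
force: [0.2, -0.4, -0.2]
opening: 0.0374
gripper_force: 0.0
```

Call:
apply_moves:
  steps: [0,0,0,0,0,-0.92,40,0,0,0,0,0,-0.92,40,0,0,0,0,0,0,40,0,0,0,0,0,0,40]

```text
t: 13.52
tool_pos: [0.6398, 0.1016, 0.1141]
orientation: [-0.45, -3.109, 0.0]
force: [-0.5, -0.4, 0.2]
opening: 0.037
gripper_force: 0.0
```

```bash
python3 st.py BL .015 .069
```

```text
[-0.5 -0.4  0.2] [0.6398 0.1016 0.1141] 0.037 0.0 [ 0.03 -0.   -0.  ]
value 0.017
BL shift [-0.06  0.06  1.5 ] shift in target axes [-0.06  0.06  1.5 ] turn [-0.   -0.   -0.02] t 13.5167
```

Call:
apply_moves:
  steps: [-0.06,0.06,0.5,0,0,0,40,0,0,0.5,0,0,0,40,0,0,0.5,0,0,0,40,0,0,0,0,0,0,40,0,0,0,0,0,0,0,0,0,0,0,0,0,0,0,0,0,0,0,0,0,0,0,0,0,0,0,0,0,0,0,0,0,0,0,0,0,0,0,0,0,0,0,0,0,0,0,0,0]

```text
t: 14.43
tool_pos: [0.643, 0.1029, 0.0706]
orientation: [0.445, 3.108, 0.001]
force: [0.2, 0.4, 4.4]
opening: 0.0084
gripper_force: 30.0
```

```bash
python3 st.py BL .785 .069
```

```text
[0.2 0.4 4.4] [0.643  0.1029 0.0706] 0.0084 30.0 [ 0.05  0.02 -0.04]
value 0.015
BL shift [ 0.03 -0.01  0.05] shift in target axes [ 0.01 -0.03  0.05] turn [0.01 0.01 7.36] t 14.4333
```

Call:
apply_moves:
  steps: [0,0,0,0,0,0.82,0,0,0,0,0,0,0.82,0,0,0,0,0,0,0.82,0,0,0,0,0,0,0.82,0,0,0,0,0,0,0.82,0,0,0,0,0,0,0.82,0,0,0,0,0,0,0.82,0,0,0,0,0,0,0.82,0,0,0,0,0,0,0.8,0,0,0,0,0,0,0,0,0,0,0,0,0,0,0]

```text
t: 15.35
tool_pos: [0.6427, 0.1026, 0.0705]
orientation: [1.58, 2.714, 0.001]
force: [-1.6, -0.5, 5.3]
opening: 0.0091
gripper_force: 30.0
```

```bash
python3 st.py BL .785 .069
```

```text
[-1.6 -0.5  5.3] [0.6427 0.1026 0.0705] 0.0091 30.0 [-0.22  0.22 -0.1 ]
value 0.785
BL shift [ 0.02 -0.02  0.05] shift in target axes [ 0.02 -0.02  0.05] turn [0.01 0.01 0.  ] t 15.35
```

Call:
apply_moves:
  steps: [0,0,0,0,0,0,40,0,0,0,0,0,0,40,0,0,0,0,0,0,40,0,0,0,0,0,0,40,0,0,-0.5,0,0,0,40,0,0,-1,0,0,0,40,0,0,0,0,0,0,40]

```text
t: 15.93
tool_pos: [0.6451, 0.1031, 0.1202]
orientation: [1.578, 2.71, 0.007]
force: [2.0, 0.4, 2.4]
opening: 0.0371
gripper_force: 0.0
```

```bash
python3 st.py FL .785 .115
python3 - <<'E'
from h import *
import cv2
im=eyes.read_camera('top')[120:260,230:370]; im2=eyes.read_camera('scene')[150:290,270:410]
cv2.imwrite('pics/a2.png',cv2.resize(np.hstack([im,im2])[:,:,::-1],None,fx=2.8,fy=2.8,interpolation=cv2.INTER_CUBIC))
E
```

```text
[2.  0.4 2.4] [0.6451 0.1031 0.1202] 0.0371 0.0 [-0.01 -0.04 -0.04]
value 0.785
FL shift [ 2.87 -2.92  0.15] shift in target axes [ 2.87 -2.92  0.17] turn [0.06 0.03 0.  ] t 15.9333
```

View pics/a2.png

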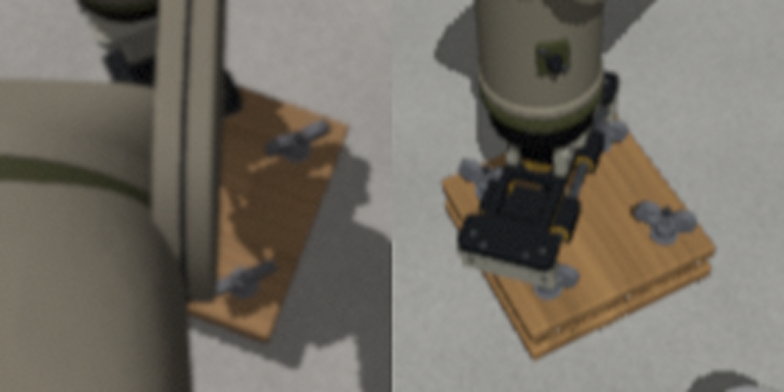

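Both right-hand nuts (top crop, (298,140) and (245,278)) now stand at about half-way, and FL does too in the scene crop. Starting pass two.

Call:
apply_moves:
  steps: [0.72,-0.73,0,0,0,0,40,0.72,-0.73,0,0,0,0,40,0.72,-0.73,0,0,0,0,40,0.71,-0.73,0,0,0,0,40,0,0,0,0,0,0,40,0,0,0,0,0,0,40]

```text
t: 16.53
tool_pos: [0.5214, 0.1348, 0.113]
orientation: [-1.578, -2.714, 0.002]
force: [0.4, -0.1, -0.3]
opening: 0.0378
gripper_force: 0.0
```

```bash
python3 st.py FL .785 .069
```

```text
[ 0.4 -0.1 -0.3] [0.5214 0.1348 0.113 ] 0.0378 0.0 [-0.06 -0.02 -0.03]
value 0.784
FL shift [-0.08  0.15  1.47] shift in target axes [-0.08  0.15  1.47] turn [-0.02 -0.01  0.01] t 16.5333
```

Call:
apply_moves:
  steps: [-0.06,0.12,0.47,0,0,0,40,0,0,0.5,0,0,0,40,0,0,0.5,0,0,0,40,0,0,0,0,0,0,40,0,0,0,0,0,0,0,0,0,0,0,0,0,0,0,0,0,0,0,0,0,0,0,0,0,0,0,0,0,0,0,0,0,0,0,0,0,0,0,0,0,0,0,0,0,0,0,0,0]

```text
t: 17.45
tool_pos: [0.5273, 0.1341, 0.0714]
orientation: [-1.581, -2.714, 0.002]
force: [-5.8, -3.4, 7.0]
opening: 0.0086
gripper_force: 30.0
```

```bash
python3 st.py FL 1.571 .069
```

```text
[-5.8 -3.4  7. ] [0.5273 0.1341 0.0714] 0.0086 30.0 [-0.69  1.01 -0.04]
value 0.785
FL shift [ 0.03 -0.01  0.08] shift in target axes [ 0.01 -0.03  0.08] turn [-0.01  0.01  7.5 ] t 17.45
```

Call:
apply_moves:
  steps: [0,0,0,0,0,0.8,0,0,0,0,0,0,0.8,0,0,0,0,0,0,0.8,0,0,0,0,0,0,0.8,0,0,0,0,0,0,0.8,0,0,0,0,0,0,0.8,0,0,0,0,0,0,0.8,0,0,0,0,0,0,0.8,0,0,0,0,0,0,0.8,0,0,0,0,0,0,0.5,0,0,0,0,0,0,0,0,0,0,0,0,0,0,0]

```text
t: 18.45
tool_pos: [0.5267, 0.1341, 0.0713]
orientation: [-2.519, -1.877, 0.003]
force: [-7.9, -3.9, 9.7]
opening: 0.0087
gripper_force: 30.0
```

```bash
python3 st.py FL 1.571 .069
```

```text
[-7.9 -3.9  9.7] [0.5267 0.1341 0.0713] 0.0087 30.0 [-0.87  1.66  0.32]
value 1.591
FL shift [ 0.02 -0.02  0.08] shift in target axes [ 0.02 -0.02  0.08] turn [-0.01  0.02 -0.19] t 18.45
```

Call:
apply_moves:
  steps: [0,0,0,0,0,0.2,0,0,0,0,0,0,0.2,0,0,0,0,0,0,0,0]

```text
t: 18.7
tool_pos: [0.5267, 0.1341, 0.0713]
orientation: [2.559, 1.823, -0.003]
force: [-6.9, -4.3, 8.6]
opening: 0.0092
gripper_force: 30.0
```

```bash
python3 st.py FL 1.571 .069
```

```text
[-6.9 -4.3  8.6] [0.5267 0.1341 0.0713] 0.0092 30.0 [-0.74  1.61  0.49]
value 1.634
FL shift [ 0.02 -0.02  0.08] shift in target axes [ 0.02 -0.02  0.08] turn [-0.01  0.02 -0.6 ] t 18.7
```

Call:
apply_moves:
  steps: [0,0,0,0,0,0,40,0,0,0,0,0,0,40,0,0,0,0,0,0,40,0,0,0,0,0,0,40,0,0,-0.5,0,0,0,40,0,0,-0.9,0,0,0,40,0,0,0,0,0,0,40]

```text
t: 19.28
tool_pos: [0.5305, 0.1352, 0.1174]
orientation: [2.556, 1.822, 0.01]
force: [1.0, 0.3, 1.1]
opening: 0.0371
gripper_force: 0.0
```

```bash
python3 st.py BR .785 .115
```

```text
[1.  0.3 1.1] [0.5305 0.1352 0.1174] 0.0371 0.0 [-0.09  0.09 -0.04]
value 1.633
BR shift [-3.8   4.12  0.09] shift in target axes [-5.6  -0.13  0.08] turn [ 0.07 -0.   -8.1 ] t 19.2833
```

Call:
apply_moves:
  steps: [0,0,0,0,0,-0.9,40,0,0,0,0,0,-0.9,40,0,0,0,0,0,-0.9,40,0,0,0,0,0,-0.9,40,0,0,0,0,0,-0.9,40,0,0,0,0,0,-0.9,40,0,0,0,0,0,-0.9,40,0,0,0,0,0,-0.9,40,0,0,0,0,0,-0.9,40,-0.93,0,0,0,0,0,40,-0.93,0,0,0,0,0,40,-0.93,0,0,0,0,0,40]

```text
t: 20.28
tool_pos: [0.5694, 0.0614, 0.1125]
orientation: [1.579, 2.715, 0.001]
force: [0.6, 0.7, -0.1]
opening: 0.0372
gripper_force: 0.0
```

Call:
apply_moves:
  steps: [-0.93,-0.04,0,0,0,0,40,-0.93,-0.04,0,0,0,0,40,-0.93,-0.04,0,0,0,0,40,0,0,0,0,0,0,40,0,0,0,0,0,0,40]

```text
t: 20.7
tool_pos: [0.6074, -0.014, 0.1122]
orientation: [1.585, 2.713, 0.0]
force: [0.2, 0.8, 0.7]
opening: 0.0373
gripper_force: 0.0
```

```bash
python3 st.py BR .785 .069
```

```text
[0.2 0.8 0.7] [ 0.6074 -0.014   0.1122] 0.0373 0.0 [-0.04 -0.01  0.02]
value 0.788
BR shift [-0.01  0.09  1.44] shift in target axes [-0.01  0.09  1.44] turn [ 0.    0.   -0.02] t 20.7
```

Call:
apply_moves:
  steps: [0,0.06,0.45,0,0,0,40,0,0,0.5,0,0,0,40,0,0,0.5,0,0,0,40,0,0,0,0,0,0,40,0,0,0,0,0,0,0,0,0,0,0,0,0,0,0,0,0,0,0,0,0,0,0,0,0,0,0,0,0,0,0,0,0,0,0,0,0,0,0,0,0,0,0,0,0,0,0,0,0]

```text
t: 21.62
tool_pos: [0.6099, -0.0114, 0.0701]
orientation: [1.58, 2.713, 0.003]
force: [4.6, 3.8, 0.4]
opening: 0.0089
gripper_force: 30.0
```

Call:
apply_moves:
  steps: [0,0,0,0,0,0.8,0,0,0,0,0,0,0.8,0,0,0,0,0,0,0.8,0,0,0,0,0,0,0.8,0,0,0,0,0,0,0.8,0,0,0,0,0,0,0.8,0,0,0,0,0,0,0.8,0,0,0,0,0,0,0.8,0,0,0,0,0,0,0.8,0,0,0,0,0,0,0.6,0,0,0,0,0,0,0.2,0,0,0,0,0,0,0,0]

```text
t: 22.62
tool_pos: [0.611, -0.0113, 0.0701]
orientation: [2.547, 1.834, 0.007]
force: [10.5, 2.9, -3.7]
opening: 0.0088
gripper_force: 30.0
```

```bash
python3 st.py BR 1.571 .069
```

```text
[10.5  2.9 -3.7] [ 0.611  -0.0113  0.0701] 0.0088 30.0 [ 0.63 -1.73  0.38]
value 1.624
BR shift [-0.06 -0.02  0.04] shift in target axes [-0.06 -0.02  0.04] turn [ 0.05 -0.02 -0.51] t 22.6167
```

Call:
apply_moves:
  steps: [0,0,0,0,0,0.1,0,0,0,0,0,0,0,0,0,0,0,0,0,0,40,0,0,0,0,0,0,40,0,0,0,0,0,0,40,0,0,0,0,0,0,40,0,0,-0.5,0,0,0,40,0,0,-0.9,0,0,0,40,0,0,0,0,0,0,40]

```text
t: 23.37
tool_pos: [0.6111, -0.0122, 0.116]
orientation: [2.555, 1.821, 0.007]
force: [0.5, 0.3, 1.4]
opening: 0.0373
gripper_force: 0.0
```

```bash
python3 st.py FR .785 .115
```

```text
[0.5 0.3 1.4] [ 0.6111 -0.0122  0.116 ] 0.0373 0.0 [-0.1   0.06  0.02]
value 1.633
FR shift [-0.28 -4.02  0.01] shift in target axes [ 2.83 -2.87  0.03] turn [ 0.06  0.01 -8.1 ] t 23.3667
```

Call:
apply_moves:
  steps: [0,0,0,0,0,-0.9,40,0,0,0,0,0,-0.9,40,0,0,0,0,0,-0.9,40,0,0,0,0,0,-0.9,40,0,0,0,0,0,-0.9,40,0,0,0,0,0,-0.9,40,0,0,0,0,0,-0.9,40,0,0,0,0,0,-0.9,40,0,0,0,0,0,-0.9,40,0.71,-0.72,0,0,0,0,40,0.71,-0.72,0,0,0,0,40,0.71,-0.72,0,0,0,0,40]

```text
t: 24.37
tool_pos: [0.5194, 0.0118, 0.1101]
orientation: [-1.582, -2.713, 0.001]
force: [0.0, 0.3, 0.7]
opening: 0.0376
gripper_force: 0.0
```

Call:
apply_moves:
  steps: [0.71,-0.72,0,0,0,0,40,0,0,0,0,0,0,40,0,0,0,0,0,0,40]

```text
t: 24.62
tool_pos: [0.49, 0.02, 0.1105]
orientation: [-1.58, -2.715, 0.001]
force: [1.0, -0.9, 0.0]
opening: 0.0372
gripper_force: 0.0
```

```bash
python3 st.py FR .785 .069
```

```text
[ 1.  -0.9  0. ] [0.49   0.02   0.1105] 0.0372 0.0 [-0.04  0.01 -0.02]
value 0.785
FR shift [-0.1   0.11  1.38] shift in target axes [-0.1   0.11  1.38] turn [-0. -0.  0.] t 24.6167
```

Call:
apply_moves:
  steps: [-0.08,0.08,0.38,0,0,0,40,0,0,0.5,0,0,0,40,0,0,0.5,0,0,0,40,0,0,0,0,0,0,40,0,0,0,0,0,0,0,0,0,0,0,0,0,0,0,0,0,0,0,0,0,0,0,0,0,0,0,0,0,0,0,0,0,0,0,0,0,0,0,0,0,0,0,0,0,0,0,0,0]

```text
t: 25.53
tool_pos: [0.4953, 0.0186, 0.0703]
orientation: [1.581, 2.713, 0.001]
force: [0.2, 0.2, 3.4]
opening: 0.0089
gripper_force: 30.0
```

Call:
apply_moves:
  steps: [0,0,0,0,0,0.8,0,0,0,0,0,0,0.8,0,0,0,0,0,0,0.8,0,0,0,0,0,0,0.8,0,0,0,0,0,0,0.8,0,0,0,0,0,0,0.8,0,0,0,0,0,0,0.8,0,0,0,0,0,0,0.8,0,0,0,0,0,0,0.8,0,0,0,0,0,0,0.6,0,0,0,0,0,0,0.2,0,0,0,0,0,0,0,0]

```text
t: 26.53
tool_pos: [0.495, 0.0186, 0.0703]
orientation: [2.549, 1.835, 0.001]
force: [-0.7, -0.4, 5.8]
opening: 0.0088
gripper_force: 30.0
```

```bash
python3 st.py FR 1.571 .069
```

```text
[-0.7 -0.4  5.8] [0.495  0.0186 0.0703] 0.0088 30.0 [-0.31  0.51  0.43]
value 1.624
FR shift [ 0.01 -0.02  0.04] shift in target axes [ 0.01 -0.02  0.04] turn [ 0.01  0.   -0.51] t 26.5333
```

Call:
apply_moves:
  steps: [0,0,0,0,0,0.1,0,0,0,0,0,0,0,0,0,0,0,0,0,0,40,0,0,0,0,0,0,40,0,0,0,0,0,0,40,0,0,0,0,0,0,40,0,0,-0.5,0,0,0,40,0,0,-0.9,0,0,0,40,0,0,0,0,0,0,40]

```text
t: 27.28
tool_pos: [0.4973, 0.0186, 0.1161]
orientation: [2.555, 1.821, 0.007]
force: [0.6, -0.3, 0.9]
opening: 0.0368
gripper_force: 0.0
```

```bash
python3 st.py BL .785 .115
```

```text
[ 0.6 -0.3  0.9] [0.4973 0.0186 0.1161] 0.0368 0.0 [-0.09 -0.01  0.06]
value 1.633
BL shift [4.23 3.64 0.06] shift in target axes [0.06 5.58 0.04] turn [ 0.06  0.01 -8.1 ] t 27.2833
```

Call:
apply_moves:
  steps: [0,0,0,0,0,-0.9,40,0,0,0,0,0,-0.9,40,0,0,0,0,0,-0.9,40,0,0,0,0,0,-0.9,40,0,0,0,0,0,-0.9,40,0,0,0,0,0,-0.9,40,0,0,0,0,0,-0.9,40,0,0,0,0,0,-0.9,40,0,0,0,0,0,-0.9,40,0,0.93,0,0,0,0,40,0,0.93,0,0,0,0,40,0,0.93,0,0,0,0,40]

```text
t: 28.28
tool_pos: [0.5683, 0.0604, 0.1114]
orientation: [1.582, 2.714, 0.0]
force: [0.9, 0.3, 0.5]
opening: 0.0368
gripper_force: 0.0
```

Call:
apply_moves:
  steps: [0,0.93,0,0,0,0,40,0,0.93,0,0,0,0,40,0,0.93,0,0,0,0,40,0,0,0,0,0,0,40,0,0,0,0,0,0,40]

```text
t: 28.7
tool_pos: [0.6405, 0.1019, 0.1102]
orientation: [-1.579, -2.714, 0.001]
force: [-0.5, 0.6, 0.3]
opening: 0.0375
gripper_force: 0.0
```

```bash
python3 st.py BL .785 .069
```

```text
[-0.5  0.6  0.3] [0.6405 0.1019 0.1102] 0.0375 0.0 [-0.02  0.01  0.03]
value 0.784
BL shift [-0.    0.06  1.37] shift in target axes [-0.    0.06  1.37] turn [-0.01 -0.01  0.01] t 28.7
```

Call:
apply_moves:
  steps: [0,0.04,0.37,0,0,0,40,0,0,0.5,0,0,0,40,0,0,0.5,0,0,0,40,0,0,0,0,0,0,40,0,0,0,0,0,0,0,0,0,0,0,0,0,0,0,0,0,0,0,0,0,0,0,0,0,0,0,0,0,0,0,0,0,0,0,0,0,0,0,0,0,0,0,0,0,0,0,0,0]

```text
t: 29.62
tool_pos: [0.6428, 0.1023, 0.0717]
orientation: [1.58, 2.712, 0.004]
force: [5.4, 2.5, 2.2]
opening: 0.0084
gripper_force: 30.0
```

Call:
apply_moves:
  steps: [0,0,0,0,0,0.8,0,0,0,0,0,0,0.8,0,0,0,0,0,0,0.8,0,0,0,0,0,0,0.8,0,0,0,0,0,0,0.8,0,0,0,0,0,0,0.8,0,0,0,0,0,0,0.8,0,0,0,0,0,0,0.8,0,0,0,0,0,0,0.8,0,0,0,0,0,0,0.6,0,0,0,0,0,0,0.2,0,0,0,0,0,0,0,0]

```text
t: 30.62
tool_pos: [0.6423, 0.1023, 0.0717]
orientation: [2.547, 1.837, 0.003]
force: [2.5, 2.3, 5.0]
opening: 0.0086
gripper_force: 30.0
```

```bash
python3 st.py BL 1.571 .069
```

```text
[2.5 2.3 5. ] [0.6423 0.1023 0.0717] 0.0086 30.0 [ 0.34 -0.3   0.41]
value 1.622
BL shift [ 0.01 -0.01  0.09] shift in target axes [ 0.02 -0.01  0.09] turn [ 0.02 -0.01 -0.49] t 30.6167
```

Call:
apply_moves:
  steps: [0,0,0,0,0,0.1,0,0,0,0,0,0,0,0,0,0,0,0,0,0,40,0,0,0,0,0,0,40,0,0,0,0,0,0,40,0,0,0,0,0,0,40,0,0,-0.5,0,0,0,40,0,0,-1,0,0,0,40,0,0,-1,0,0,0,40,0,0,-1,0,0,0,40,0,0,-1,0,0,0,40,0,0,-1,0,0,0,40]

```text
t: 31.62
tool_pos: [0.6407, 0.1017, 0.2364]
orientation: [-2.558, -1.823, 0.002]
force: [0.5, -0.3, -0.1]
opening: 0.0367
gripper_force: 0.0
```

Call:
apply_moves:
  steps: [0.8,-0.4,0,0,0,0,40,0.8,-0.4,0,0,0,0,40,0.8,-0.4,0,0,0,0,40,0.8,-0.4,0,0,0,0,40,0.8,-0.4,0,0,0,0,40,0.8,-0.4,0,0,0,0,40,0.8,-0.4,0,0,0,0,40,0.8,-0.4,0,0,0,0,40,0.8,-0.4,0,0,0,0,40,0.8,-0.4,0,0,0,0,40,0,0,0,0,0,0,40,0,0,0,0,0,0,40]

```text
t: 32.62
tool_pos: [0.6053, 0.3691, 0.2345]
orientation: [-2.556, -1.827, 0.002]
force: [0.8, -0.5, -0.1]
opening: 0.0373
gripper_force: 0.0
```

Run:
```python
from h import *
import cv2
im=eyes.read_camera('top')[120:260,230:370]; im2=eyes.read_camera('scene')[150:290,270:410]
cv2.imwrite('pics/a3.png',cv2.resize(np.hstack([im,im2])[:,:,::-1],None,fx=2.8,fy=2.8,interpolation=cv2.INTER_CUBIC))
for n in ("small_nut_ear","jar","pump_bottle","dropper_bottle"):print(n,[(d["conf"],d["xy"]) for c in("top","scene") for d in eyes.place_of(c,n)][:3])
```

```text
small_nut_ear [(0.65, [487.8, 181.4]), (0.42, [225.4, 152.7])]
jar [(0.61, [197.7, 158.2]), (0.76, [398.8, 316.2])]
pump_bottle [(0.97, [468.1, 265.2]), (0.62, [280.1, 140.7])]
dropper_bottle [(0.86, [186.5, 232.0])]
```

View pics/a3.png

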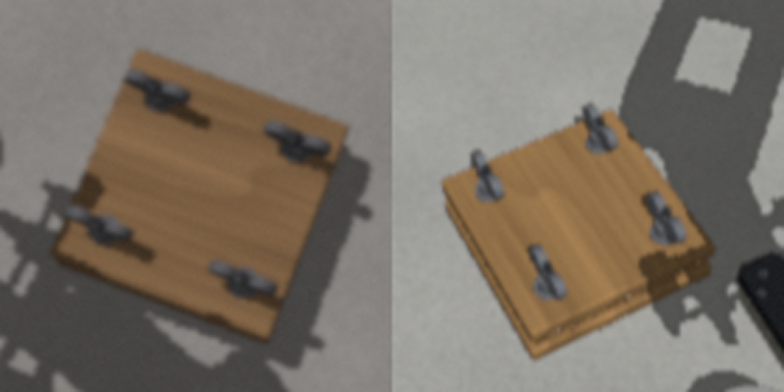

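The four nuts (top crop, at (158,92), (297,142), (100,225) and (243,280)) all stand parallel to the back edge, a quarter turn from loose. The bystanders haven't moved.

```bash
python3 -c "
from plant import robot
print(robot.close_job())"
```

```text
the job is handed in; nothing more can be done
None
```

All four wing nuts are tight against their stops, turned in two crisscross passes (front left, back right, front right, back left). The bystanders are where they stood, and the job was handed in at about 33 s.

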